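# Index the rotary table by one notch

## Robot

A 6-joint arm with a two-finger parallel gripper is mounted at the origin on a cart in front of the work surface, level with it; the furniture and walls round the work are solid. World frame = base frame: x ahead of the robot, y to its left, z up, the work surface at z = 0. Lengths are in mm, angles in rad, forces in N, time in s.
With the tool pointing down it reaches from about 350 to 875 mm from the base axis. Payload 4.2 kg.
Tool frame: the origin (TCP) lies between the finger pads; the fingertips stand 14 mm ahead of it and the grasp point (between the pads) lies 5 mm behind it; z points along the fingers, y is the line along which they close (so a half turn about z gives the same grasp; the last joint's range is limited). The gripper opens to 85 mm and grips with 20 to 120 N. Pads are 22 mm wide; open, the fingers measure 114 mm over their backs; the gripper's body (76 mm by 85 mm) begins 54 mm behind the grasp point. The pads swing forward as they close: fully open they stand 13 mm farther back than shut.
Start: joints at [1.492, 0.385, 0.008, 0, -1.194, -0.259], TCP at [207.1, 589.668, 245.312] pointing down, gripper open.
Joint ranges: [-3.14, 3.14], [-1.21, 2.06], [-1.07, 1.41], [-3.16, 2.05], [-2.99, -0.16], [-3.1, 3.1]. Speed limits (rad/s): [2.79, 2.79, 3.14, 3.14, 3.14, 3.14].

## Interface

Orientations are given as a unit quaternion [x, y, z, w].
In Python, from bench import * gives the robot as it stands.
- The arm moves only by the tool carry_out, never from a script. Its argument "motion" is a list of rows, each a list of 7 numbers: the turn, a rotation vector about the tool's x, y, z in rad, then the shift along the tool's x, y, z in mm, then the opening, from -1 (shut) to 1 (fully open), so that 0 is half open. A call has 1 to 5 rows; each row is the pose to reach, as a shift and turn from the pose commanded when the call began, along the tool's axes at that moment; what a row does not reach only later rows make up. A row lasts 1/8 s, in which the tool goes at most 62.5 mm and 10.7 degrees, less where a joint would pass 70% of its speed; a pose out of reach is approached as far as the arm can. A call with a gripper value outside its range is refused whole. The fingers move at their own pace and stop on an object; the grip force is fixed at half the most. Time passes only in rows, so rows that repeat a pose let the fingers close. It gives the time, the measured TCP pose, the force, the opening and the grip force at its end, in the units of the state.
- read_state(): the state, without advancing time (a new reading comes with each control period).
- get_image(name): name is "side" or "top" or "wrist"; returns a dict with "color" (400x640x3 uint8, blue, green, red), "mtx" (3x3 intrinsics, pixels), "k1" (the pictures are not rectified: a ray, as slopes to the right and down, at radius r is drawn at 1 + k1 r^2 times it, then the intrinsics apply), "position" and "orientation" of the camera in the world. Camera axes: x right, y down, z forward; pixel columns grow to the right and rows downward; lengths in mm; the calibration is good to about 2 mm. A picture is of the moment at which its call begins. There is no depth.
- job_done(): hands the job in; it is judged then, once.
The state is a dict: "clock": time; "joints": joint angles; "joint_vel": joint speeds; "joint_efforts": joint torques, N m; "position": TCP position; "ee_rot": TCP orientation; "contact_force": force on the tool from outside, world axes, zero at the start; "wrist_torque": the same for the moment, N m; "gripper_width": finger opening in mm; "grasp_force": force on a finger pad.
Only numpy, scipy, OpenCV 4.12 (cv2) and the standard library are available. Lean on these libraries where they do the work, as an engineer would, in place of code of your own. Each camera call takes 0.05 s, during which the arm holds its last target. There are 200 camera calls.

## Task

Index the small rotary table on the bench one notch clockwise, as seen from above: with a fingertip press the spring plunger on its arm down to unlock it, turn the table by its arm to the very next notch, and let the plunger spring fully up so that it is locked there. Only press and push, gently: grip nothing, do not go past that notch or turn it backwards, and leave the three machine parts riding undisturbed on the table and the other things on the bench where they are.

Things in the scene. Friction and masses are not known exactly. Their poses are not given: they have to be found in the camera images.
- index_table (a joint): turning table, a flat bare-metal disc 160 mm across, top face 56 mm above the bench, upright axis. Value in rad: about 0 at the start (locked in the first notch), growing CLOCKWISE seen from above. The index plate under it has 8 rim notches 45 degrees apart, so the next one is at 0.785. Locked, it has about 0.02 rad of play either way. Turns stiffly (about 2 N at the plunger), stays where left
- plunger (a joint): spring plunger on the table's arm. Value in m: 0 fully up (locked in a notch), 0.012 bottomed; 3.5 N to start, 6.5 N at the bottom. Pressed past 0.006 its tooth is below the index plate and the table can turn. Let go between notches it rides under the plate (about 0.006) and, as the table is pushed on, springs up to 0 in the next notch and stops the table
- plunger_cap (a point): centre of the top face of the plunger's round black knurled cap, 34 mm across, 8 mm thick, 122 mm from the table's axis, 82 mm above the bench when up. Its x axis points outward along the arm, z up. It moves with plunger and table. The flat arm that carries it is 74 mm wide and ends 148 mm from the axis
- cheek_lead (a point): top centre of the cheek on the clockwise side of the cap: an upright grey plate on the arm, 8 mm thick, 50 mm long along the arm, top 104 mm above the bench (22 mm above the raised cap). A like cheek stands on the other side; they are 56 mm apart inside with the cap midway, open above and at both ends, so fingertips on or above the cap can push a cheek sideways to turn the table
- table_center (a point): centre of the disc's top face, on the turning axis, z up
- seat0 (a point): point on the disc's top where the burr belongs, turns with the table (47 mm from the axis)
- seat1 (a point): point on the disc's top where the valve belongs, turns with the table (47 mm from the axis)
- seat2 (a point): point on the disc's top where the gasket belongs, turns with the table (47 mm from the axis)
- burr: grey conical grinder burr, 50 mm across, 20 mm high, lying loose on the disc; origin at the centre of its underside
- valve: white solenoid valve 40x55x21 mm, lying loose on the disc; origin at its underside
- gasket: grey ring gasket 58 mm across, 9 mm high, lying loose on the disc; origin at the centre of its underside
- cup: bystander: steel cup 82 mm wide, 88 mm high, to the left; origin at the centre of its underside
- stubby: bystander: short yellow screwdriver, 88 mm long, 30 mm thick, lying at the right; origin at its underside
- wrench: bystander: flat spanner, 126 mm long, 5 mm thick, lying near the front edge; origin at its underside
- screw_cap: bystander: blue screw cap, 24 mm wide, 14 mm high, at the front left; origin at its underside
- index_base: the fixed grey base, 208 mm wide (four bolt lugs reach 129 mm from the axis), which carries the table, its arm and the plunger; origin on the turning axis at bench height, z up
Mind the look-alikes: they are no part of the job. Leave any blue look-alike of the burr alone.

How it is judged (in metres and radians):
On the way, in this order (a step that is already met when the one before it is completed fails the run):
1. the plunger is pressed down far enough to unlock while the table is still at the first notch (value of joint plunger above 0.006 m and value of joint index_table below 0.12 rad).
2. the table is turned clockwise, out of the first notch (value of joint index_table above 0.2 rad).
At the end, for the whole second after the job is handed in: the table stands still one notch clockwise of its start (0.785 within 0.05 rad), the plunger is fully up in that notch (within 1.5 mm), the burr, valve and gasket lie on the table within 15 mm of their seats, and the bystanders are within 30 mm of where they were (value of joint index_table between 0.735 and 0.835 rad and value of joint plunger below 0.0015 m and velocity of joint index_table between -0.05 and 0.05 rad/s and horizontal distance between burr and seat0 below 0.015 m and horizontal distance between valve and seat1 below 0.015 m and horizontal distance between gasket and seat2 below 0.015 m and height (world z) of each of burr, valve, gasket below 0.062 m and distance of each of cup, stubby, wrench, screw_cap from where it was at the start of the episode below 0.03 m); the robot touches nothing.
It fails at once if the table is turned more than 0.2 rad past the next notch, or backwards by more than 0.15 rad (value of joint index_table above 0.985 rad or value of joint index_table below -0.15 rad).
It fails at once if a part on the table is lifted (more than 15 mm) or knocked off (height (world z) of any of burr, valve, gasket above 0.071 m or height (world z) of any of burr, valve, gasket below 0.041 m).
It fails at once if a part on the table is shifted more than 20 mm from its seat (horizontal distance between burr and seat0 above 0.02 m or horizontal distance between valve and seat1 above 0.02 m or horizontal distance between gasket and seat2 above 0.02 m).
It fails at once if a bystander is moved more than 30 mm or lifted (distance of any of cup, stubby, wrench, screw_cap from where it was at the start of the episode above 0.03 m).
It fails at once if the arm or the plunger is gripped or forced (more than 40 N from the fingers) (contact force between the fingers and index_base above 40 N).
It also fails if it takes over 45 s, if anything falls off the work surface, if the arm or the gripper's body presses on something with over 40 N, if the wrist force passes 120 N, or if a joint passes its speed limit or range.

## Working session

There is one attempt and no reset: what is moved stays moved. The work goes in short steps, Python scripts to look and compute and a tool call to move; the robot and the scene stay as the last step left them, time stands still between calls to the robot, and variables do not carry over. Pictures are saved under pics/ and viewed, at most 10 in all, crops included, and the job is handed in when it is done.

Besides the shell and the picture viewer there is one more tool, called after ">>>" in YAML: its name, and indented under it one key for each argument. carry_out: Moves the arm, as the interface text tells. Its arguments: {"type":"object","properties":{"motion":{"type":"array"}},"required":["motion"]}

```bash
mkdir -p pics && cat > h.py <<'E'
from bench import *
import numpy as np, cv2
from scipy.spatial.transform import Rotation as R
def ray(im,u,v):
    K=np.array(im["mtx"]);x=(u-K[0,2])/K[0,0];y=(v-K[1,2])/K[1,1]
    rd=np.hypot(x,y);r=rd
    for _ in range(20): r=rd/(1+im["k1"]*r*r)
    s=r/rd if rd>0 else 1
    d=R.from_quat(im["orientation"]).apply([x*s,y*s,1]);return np.array(im["position"]),d
def onz(im,u,v,z):
    p,d=ray(im,u,v);return p+d*(z-p[2])/d[2]
def proj(im,P):
    c=R.from_quat(im["orientation"]).inv().apply(np.array(P)-im["position"]);x,y=c[:2]/c[2]
    f=1+im["k1"]*(x*x+y*y);K=np.array(im["mtx"]);return K[0,0]*x*f+K[0,2],K[1,1]*y*f+K[1,2]
E
python3 - <<'E'
from h import *
a=get_image("top");b=get_image("side")
import pickle;pickle.dump((a,b),open("im0.pkl","wb"))
cv2.imwrite("pics/top0.png",a["color"]);cv2.imwrite("pics/side0.png",b["color"])
for i in(a,b):print(i["position"],i["orientation"],i["mtx"],i["k1"])
print(read_state())
E
```

```text
[ 393.88311629   70.9587773  1276.25704043] [ 0.70843573 -0.70309287  0.04357919 -0.0433599 ] [[472.15848985   0.         322.53433021]
 [  0.         472.15848985 200.74312546]
 [  0.           0.           1.        ]] 0.0172936338254994
[ 125.65618859 -760.09475649  664.31203701] [ 0.85289978 -0.20221017  0.10601676 -0.46950341] [[387.50421042   0.         314.74063718]
 [  0.         387.50421042 200.20770047]
 [  0.           0.           1.        ]] -0.06745069971371336
{'clock': 0.1, 'joints': array([ 1.49158641e+00,  3.85493031e-01,  6.75777498e-03, -4.19364774e-04,
       -1.19404854e+00, -2.58636953e-01]), 'joint_vel': array([-0.00247042, -0.00124154,  0.00567714,  0.00257882, -0.00079962,
       -0.0021441 ]), 'joint_efforts': array([ 2.75058292e-04, -3.93318486e+01,  1.88929564e+01,  4.19791594e+00,
       -2.60427914e-03,  4.28956795e-06]), 'position': array([206.96015721, 589.20241205, 244.32337434]), 'ee_rot': array([ 9.85752822e-01, -1.68197352e-01, -1.05084323e-04,  1.00719730e-03]), 'contact_force': array([ 0.26290896, -0.07442011,  0.74525036]), 'wrist_torque': array([-0.04364036, -0.0101782 ,  0.01073398]), 'grasp_force': 0.0, 'gripper_width': 85.32966366030158}
```

View pics/top0.png

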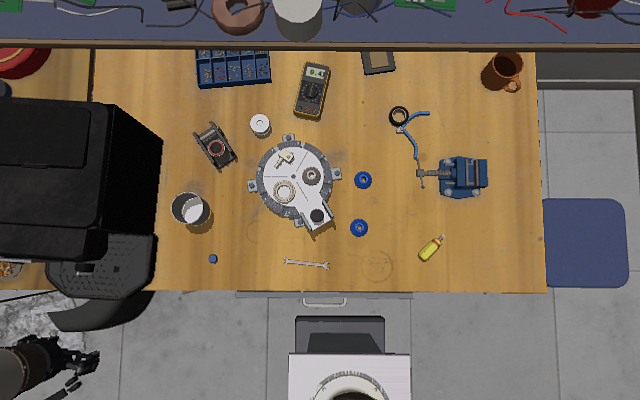

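View pics/side0.png

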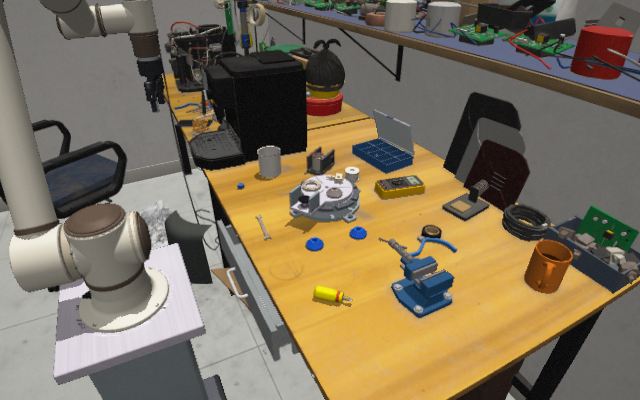

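Top view: the disc is centred near (295,177) and the arm, with the black cap at (317,215), points toward the lower right. Look-alikes for the cap are the blue burrs at (363,180) and (359,228), the blue screw cap at (213,258), and the white roll at (260,125). I choose the black cap between the cheeks on the arm. In the side view the table is at (325,195), and the crop below checks the choice.

```bash
python3 - <<'E'
from h import *
import pickle;a,b=pickle.load(open("im0.pkl","rb"))
c=cv2.resize(a["color"][125:250,235:350],None,fx=4.8,fy=4.8,interpolation=cv2.INTER_CUBIC)
cv2.imwrite("pics/crop0.png",c)
g=cv2.cvtColor(a["color"],cv2.COLOR_BGR2GRAY)
m=(g<60).astype(np.uint8);m[:203]=0;m[228:]=0;m[:,:305]=0;m[:,330:]=0
n,l,s,ct=cv2.connectedComponentsWithStats(m)
for i in range(1,n):
  if s[i,4]>20: print(s[i],ct[i],onz(a,*ct[i],82))
print("disc",onz(a,295,177,56))
E
```

```text
[310 210  14  12 129] [316.79069767 215.51162791] [503.66758363  85.44217241  82.        ]
disc [606.90090863 143.75896135  56.        ]
```

View pics/crop0.png

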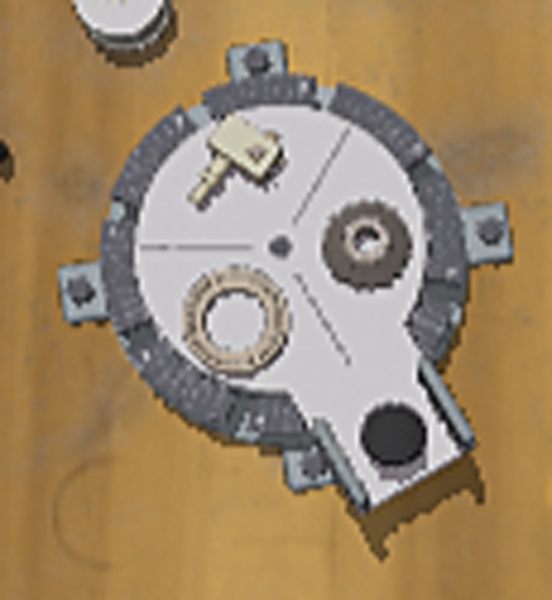

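The crop confirms the black round cap at crop (393,435) between the two cheeks. The hub is at crop (281,246), i.e. pixel (293.5,176.3). The clockwise side cheek is the left one.

```bash
cat >> h.py <<'E'
def rows(q,p0,wps,yaws):
    "world waypoints (mm) and world yaw changes (deg) from the commanded pose -> tool rows"
    for w,y in zip(wps,yaws):
        t=R.from_quat(q).inv().apply(np.array(w)-p0); print([0,0,round(-np.radians(y),3)],np.round(t,1))
E
python3 - <<'E'
from h import *
import pickle;a,b=pickle.load(open("im0.pkl","rb"))
C=onz(a,293.5,176.3,56);P=onz(a,316.8,215.5,82);d=P-C;print(C,P,np.hypot(*d[:2]),np.degrees(np.arctan2(d[1],d[0])))
s=read_state();z=s["position"][2]
w=[(207,530,z),(212,470,z),(240,415,z),(275,365,z),(310,315,z)]
rows(s["ee_rot"],s["position"],w,[0,0,10,20,30])
E
```

```text
[608.72993521 147.71598576  56.        ] [503.69739087  85.41882479  82.        ] 122.11785960715312 -149.32686844581323
[0, 0, np.float64(-0.0)] [19.7 55.8  0.1]
[0, 0, np.float64(-0.0)] [ 44.3 110.8   0.2]
[0, 0, np.float64(-0.175)] [ 88.9 153.4   0.3]
[0, 0, np.float64(-0.349)] [138.5 189.    0.4]
[0, 0, np.float64(-0.524)] [188.1 224.5   0.5]
```

>>> carry_out:
  motion:
    - [0, 0, 0, 20, 56, 0, -1]
    - [0, 0, 0, 44, 111, 0, -1]
    - [0, 0, -0.17, 89, 153, 0, -1]
    - [0, 0, -0.35, 138, 189, 0, -1]
    - [0, 0, -0.52, 188, 224, 0, -1]

```text
clock: 0.72
position: [308.1, 318.1, 245.3]
ee_rot: [0.996, 0.088, 0.0, -0.0]
contact_force: [0.3, 0.8, 0.5]
gripper_width: -0.3
grasp_force: 0.0
```

```bash
python3 - <<'E'
from h import *
s=read_state();z=s["position"][2]
print(s["clock"],s["position"],s["joints"],s["gripper_width"])
x=R.from_quat(s["ee_rot"]).as_matrix()[:,0];y=np.degrees(np.arctan2(x[1],x[0]));print(y)
w=[(350,275,z),(385,230,z),(425,185,z),(460,140,z),(490,100,z)]
D=30.67-y
rows(s["ee_rot"],s["position"],w,[D/3,D*2/3,D,D,D])
E
```

```text
0.725 [308.13172769 318.08777223 245.32620649] [ 1.17042736e+00  6.91688477e-02 -4.11731980e-01 -5.35923968e-05
 -1.08978216e+00  5.76005329e-01] -0.2758787891478919
10.061801874475142
[0, 0, np.float64(-0.12)] [33.7 49.7 -0. ]
[0, 0, np.float64(-0.24)] [ 60.3 100.2  -0. ]
[0, 0, np.float64(-0.36)] [ 91.8 151.5  -0. ]
[0, 0, np.float64(-0.36)] [118.4 201.9  -0. ]
[0, 0, np.float64(-0.36)] [141.  246.5  -0. ]
```

>>> carry_out:
  motion:
    - [0, 0, -0.12, 34, 50, 0, -1]
    - [0, 0, -0.24, 60, 100, 0, -1]
    - [0, 0, -0.36, 92, 151, 0, -1]
    - [0, 0, -0.36, 118, 202, 0, -1]
    - [0, 0, -0.36, 141, 246, 0, -1]

```text
clock: 1.35
position: [488.9, 99.3, 245.0]
ee_rot: [0.965, 0.261, -0.0, -0.0]
contact_force: [0.6, 0.7, 1.0]
gripper_width: 0.1
grasp_force: 0.0
```

```bash
python3 - <<'E'
from h import *
s=read_state();i=get_image("wrist")
cv2.imwrite("pics/w1.png",i["color"]);import pickle;pickle.dump(i,open("w1.pkl","wb"))
print(s["position"],s["joints"],i["position"])
print("cap",proj(i,[503.7,85.4,82]),"ctr",proj(i,[608.7,147.7,56]))
x=R.from_quat(s["ee_rot"]).as_matrix();print(x)
E
```

```text
[488.90061581  99.3346808  245.02652786] [ 5.26401232e-01  1.69895024e-01 -2.93691667e-01 -2.00602003e-04
 -1.10776427e+00  1.57290026e+00] [549.51717772 134.8675089  372.66270413]
cap (np.float64(340.45474602094134), np.float64(178.1318896204022)) ctr (np.float64(340.0560459747238), np.float64(56.33137658477787))
[[ 8.63606842e-01  5.04165547e-01 -5.69716427e-04]
 [ 5.04165564e-01 -8.63607011e-01 -1.23476932e-04]
 [-5.54263916e-04 -1.80595880e-04 -9.99999830e-01]]
```

View pics/w1.png

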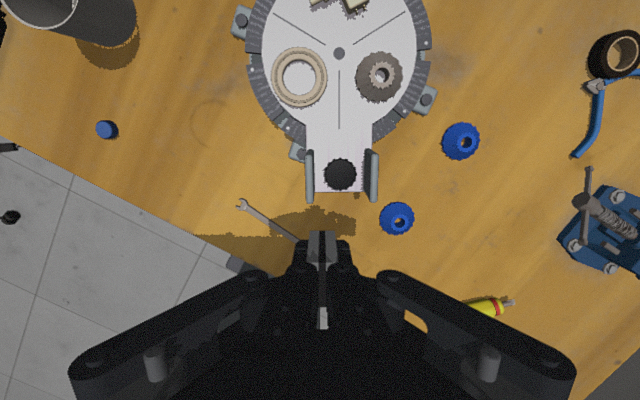

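The wrist view shows the cap at (340,173), with the prediction at (340,178), so my position is within about 3 mm. The lead cheek is at (309,175) and the shut fingertip at (322,240). Next I go above the cap, offset slightly toward the lead cheek.

>>> carry_out:
  motion:
    - [0, 0, 0, 7, 12, 30, -1]
    - [0, 0, 0, 7, 12, 80, -1]
    - [0, 0, 0, 7, 12, 125, -1]
    - [0, 0, 0, 7, 12, 138, -1]
    - [0, 0, 0, 7, 12, 138, -1]

```text
clock: 2.02
position: [500.4, 94.5, 107.3]
ee_rot: [0.965, 0.262, -0.0, 0.0]
contact_force: [-0.5, -0.1, -0.3]
gripper_width: 0.4
grasp_force: 0.0
```

```bash
python3 - <<'E'
from h import *
s=read_state();i=get_image("wrist");b=get_image("side")
print(s["clock"],s["position"],s["contact_force"])
c=np.vstack([i["color"][80:330,140:540],b["color"][120:260,250:450].repeat(2,0).repeat(2,1)])
cv2.imwrite("pics/w2.png",c)
E
```

```text
2.025 [500.44021393  94.53599416 107.30301452] [-0.48685724 -0.11346733 -0.29310529]
```

View pics/w2.png

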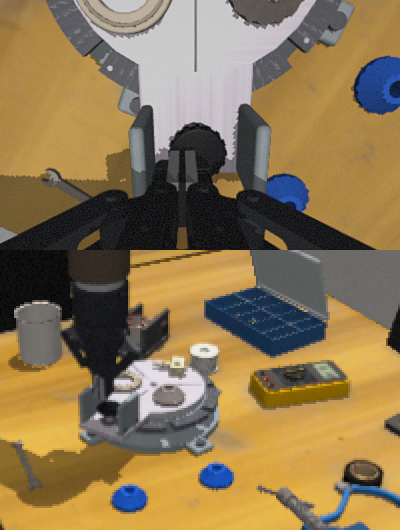

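The finger hovers over the cap, left of its centre and between the cheeks (crop cap (197,147), tip (182,165)). Now I press in small steps.

>>> carry_out:
  motion:
    - [0, 0, 0, 3, 0, 5, -1]
    - [0, 0, 0, 3, 0, 9, -1]
    - [0, 0, 0, 3, 0, 12, -1]
    - [0, 0, 0, 3, 0, 14, -1]
    - [0, 0, 0, 3, 0, 14, -1]

```text
clock: 2.75
position: [503.0, 96.0, 93.6]
ee_rot: [0.965, 0.262, 0.0, 0.0]
contact_force: [-1.2, -0.2, 4.6]
gripper_width: -0.2
grasp_force: 2.1
```

>>> carry_out:
  motion:
    - [0, 0, 0, 0, 0, 3, -1]
    - [0, 0, 0, 0, 0, 5, -1]
    - [0, 0, 0, 0, 0, 7, -1]
    - [0, 0, 0, 0, 0, 7, -1]

```text
clock: 3.25
position: [503.0, 96.0, 86.5]
ee_rot: [0.965, 0.262, 0.0, 0.0]
contact_force: [-1.7, -0.0, 6.2]
gripper_width: 0.0
grasp_force: 3.0
```

```bash
cat >> h.py <<'E'
def arc(degs,dz=0,C=(608.7,147.7),r=118):
    s=read_state();p=s["position"];a0=np.arctan2(p[1]-C[1],p[0]-C[0])
    x=R.from_quat(s["ee_rot"]).as_matrix()[:,0]
    print("ang",np.degrees(a0),"r",np.hypot(p[0]-C[0],p[1]-C[1]),"yaw",np.degrees(np.arctan2(x[1],x[0])),"f",s["contact_force"],"t",s["clock"])
    w=[(C[0]+r*np.cos(a0-np.radians(d)),C[1]+r*np.sin(a0-np.radians(d)),p[2]+dz) for d in degs]
    rows(s["ee_rot"],p,w,[-d for d in degs])
E
python3 -c "
from h import *
arc([3,6,9,12,15])"
```

```text
ang -153.93712862461868 r 117.6494805444348 yaw 30.33515784458494 f [-1.67555124 -0.0382931   6.1895095 ] t 3.25
[0, 0, np.float64(0.052)] [ 0.3 -6.2 -0. ]
[0, 0, np.float64(0.105)] [  1.2 -12.3  -0. ]
[0, 0, np.float64(0.157)] [  2.5 -18.3  -0. ]
[0, 0, np.float64(0.209)] [  4.  -24.3  -0. ]
[0, 0, np.float64(0.262)] [  5.9 -30.2  -0. ]
```

>>> carry_out:
  motion:
    - [0, 0, 0.05, 0.3, -6, 0, -1]
    - [0, 0, 0.1, 1.2, -12, 0, -1]
    - [0, 0, 0.16, 2.5, -18, 0, -1]
    - [0, 0, 0.21, 4, -24, 0, -1]
    - [0, 0, 0.26, 6, -30, 0, -1]

```text
clock: 3.88
position: [492.9, 124.6, 86.6]
ee_rot: [0.991, 0.133, -0.0, 0.0]
contact_force: [-1.4, -1.9, 6.0]
gripper_width: 0.1
grasp_force: 3.0
```

```bash
python3 - <<'E'
from h import *
i=get_image("wrist");a=get_image("top")
g=a["color"][125:250,235:350]
cv2.imwrite("pics/w3.png",np.hstack([i["color"][80:330,140:540],cv2.resize(g,(230,250))]))
arc([3,6,9,12,15])
E
```

```text
ang -169.0238716766806 r 117.964297405609 yaw 15.417407827766874 f [-1.91920418  0.21514962  6.03963888] t 3.975
[0, 0, np.float64(0.052)] [ 0.6 -6.1  0. ]
[0, 0, np.float64(0.105)] [  1.6 -12.3   0. ]
[0, 0, np.float64(0.157)] [  2.8 -18.3   0. ]
[0, 0, np.float64(0.209)] [  4.4 -24.3   0. ]
[0, 0, np.float64(0.262)] [  6.3 -30.1   0. ]
```

View pics/w3.png

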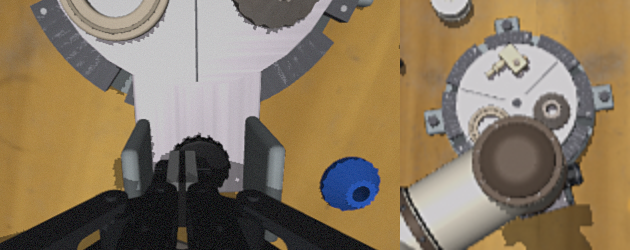

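The arm is still centred vertically in the wrist view (line at x=197), so the table turned about 15° with the finger by friction, with no slip. Now I lift off so the plunger rides under the plate, and push the lead cheek.

```bash
python3 -c "
from h import *
arc([5,10,15],dz=12.5)"
```

```text
ang -169.0238716766806 r 117.964297405609 yaw 15.417407827766874 f [-1.91920418  0.21514962  6.03963888] t 3.975
[0, 0, np.float64(0.087)] [  1.2 -10.2 -12.5]
[0, 0, np.float64(0.175)] [  3.3 -20.3 -12.5]
[0, 0, np.float64(0.262)] [  6.3 -30.1 -12.5]
```

>>> carry_out:
  motion:
    - [0, 0, 0, 0, 0, -8, -1]
    - [0, 0, 0, 0, 0, -12.5, -1]
    - [0, 0, 0.09, 1, -10, -12.5, -1]
    - [0, 0, 0.17, 3.3, -20, -12.5, -1]
    - [0, 0, 0.26, 6.3, -30, -12.5, -1]

```text
clock: 4.6
position: [490.3, 154.2, 98.9]
ee_rot: [1.0, 0.003, -0.001, 0.001]
contact_force: [-0.2, -4.6, 3.6]
gripper_width: -0.1
grasp_force: 2.1
```

```bash
python3 - <<'E'
from h import *
i=get_image("wrist")
cv2.imwrite("pics/w4.png",i["color"][80:330,140:540])
arc([2,4,6,8,10])
E
```

```text
ang 176.09912487057414 r 118.0218346168933 yaw 0.269235175863498 f [0.54807498 0.42538585 0.09657529] t 4.65
[0, 0, np.float64(0.035)] [ 0.4 -4.1 -0. ]
[0, 0, np.float64(0.07)] [ 0.9 -8.2 -0. ]
[0, 0, np.float64(0.105)] [  1.6 -12.3  -0. ]
[0, 0, np.float64(0.14)] [  2.4 -16.3  -0. ]
[0, 0, np.float64(0.175)] [  3.3 -20.3  -0. ]
```

View pics/w4.png

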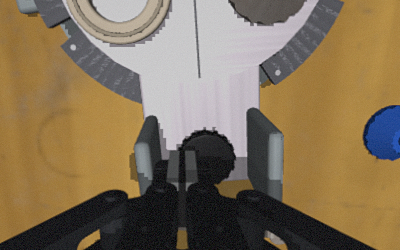

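The finger is now against the lead cheek (finger at (183,165), cheek at (150,160)) and the table is at about 26°. I keep pushing.

>>> carry_out:
  motion:
    - [0, 0, 0.05, 0.6, -6, 0, -1]
    - [0, 0, 0.1, 1.6, -12, 0, -1]
    - [0, 0, 0.14, 2.4, -16.3, 0, -1]
    - [0, 0, 0.18, 3.3, -20.3, 0, -1]
    - [0, 0, 0.21, 4.4, -24.5, 0, -1]

```text
clock: 5.28
position: [494.2, 178.9, 98.5]
ee_rot: [0.995, -0.101, -0.001, 0.001]
contact_force: [-1.4, -3.6, 1.9]
gripper_width: 0.0
grasp_force: 1.8
```

```bash
python3 - <<'E'
from h import *
i=get_image("wrist")
cv2.imwrite("pics/w5.png",i["color"][80:330,140:540])
arc([1,2,3,4,5,6])
E
```

```text
ang 164.27653742859368 r 118.35282490479634 yaw -11.584797676856427 f [-1.24194614 -1.40360049  0.93423263] t 5.325
[0, 0, np.float64(0.017)] [ 0.5 -2.  -0. ]
[0, 0, np.float64(0.035)] [ 0.7 -4.1 -0. ]
[0, 0, np.float64(0.052)] [ 1.  -6.1 -0. ]
[0, 0, np.float64(0.07)] [ 1.2 -8.2 -0. ]
[0, 0, np.float64(0.087)] [  1.5 -10.2  -0. ]
[0, 0, np.float64(0.105)] [  1.9 -12.2  -0. ]
```

View pics/w5.png

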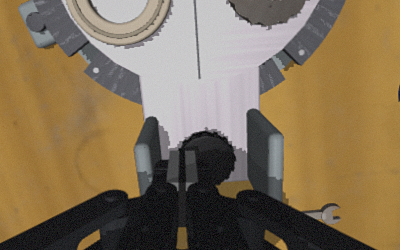

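Same contact as before; the table is at about 38°. Now slower.

>>> carry_out:
  motion:
    - [0, 0, 0.017, 0.3, -2, 0, -1]
    - [0, 0, 0.035, 0.5, -4, 0, -1]
    - [0, 0, 0.052, 0.8, -6, 0, -1]
    - [0, 0, 0.07, 1.1, -8, 0, -1]
    - [0, 0, 0.087, 1.4, -10, 0, -1]

```text
clock: 5.95
position: [498.3, 189.6, 98.5]
ee_rot: [0.99, -0.144, -0.0, 0.0]
contact_force: [-2.2, -1.4, -1.3]
gripper_width: -0.1
grasp_force: 0.5
```

>>> carry_out:
  motion:
    - [0, 0, 0.01, 0.2, -1.3, 0, -1]
    - [0, 0, 0.02, 0.4, -2.6, 0, -1]
    - [0, 0, 0.03, 0.6, -3.9, 0, -1]

```text
clock: 6.32
position: [500.9, 193.6, 99.2]
ee_rot: [0.987, -0.158, 0.001, -0.001]
contact_force: [0.4, -1.1, 0.8]
gripper_width: 0.5
grasp_force: 0.6
```

>>> carry_out:
  motion:
    - [0, 0, 0.01, 0.2, -1.2, 0, -1]
    - [0, 0, 0.01, 0.3, -2.2, 0, -1]
    - [0, 0, 0.01, 0.3, -2.2, 0, -1]

```text
clock: 6.7
position: [501.1, 194.5, 99.1]
ee_rot: [0.987, -0.163, -0.0, 0.0]
contact_force: [-0.3, -5.3, 3.7]
gripper_width: -0.1
grasp_force: 2.5
```

```bash
python3 - <<'E'
from h import *
i=get_image("wrist")
cv2.imwrite("pics/w6.png",i["color"][80:330,140:540])
arc([1,2])
E
```

```text
ang 156.47997838107324 r 117.32664746554441 yaw -18.78371142225664 f [-0.73320902 -4.98230868  2.63042112] t 6.75
[0, 0, np.float64(0.017)] [-0.5 -2.1 -0. ]
[0, 0, np.float64(0.035)] [-0.3 -4.2 -0. ]
```

View pics/w6.png

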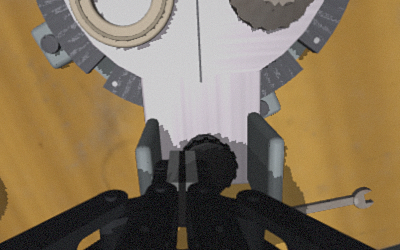

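The force has risen to about 5 N at an estimated 45°, so it has probably locked. One small check push with the tip 4 mm higher.

>>> carry_out:
  motion:
    - [0, 0, 0, 0, 0, -4, -1]
    - [0, 0, 0, 0, -1, -4, -1]
    - [0, 0, 0, 0, -2, -4, -1]
    - [0, 0, 0, 0, -2, -4, -1]

```text
clock: 7.25
position: [500.6, 195.2, 102.4]
ee_rot: [0.987, -0.163, -0.001, 0.002]
contact_force: [-1.9, -7.7, 2.0]
gripper_width: 0.0
grasp_force: 4.0
```

It is locked: 8 N on the cheek and no motion. Back off to the channel middle and lift out.

>>> carry_out:
  motion:
    - [0, 0, 0, 0, 5, 0, -1]
    - [0, 0, 0, 0, 14, -6, -1]
    - [0, 0, 0, 0, 14, -50, -1]
    - [0, 0, 0, 0, 14, -100, -1]
    - [0, 0, 0, -60, 14, -140, -1]

```text
clock: 7.88
position: [450.4, 201.6, 240.5]
ee_rot: [0.986, -0.165, 0.002, -0.002]
contact_force: [-1.1, 1.2, 0.2]
gripper_width: 0.0
grasp_force: 0.0
```

```bash
python3 - <<'E'
from h import *
i=get_image("wrist");s=read_state();print(s["clock"],s["position"],s["contact_force"])
cv2.imwrite("pics/w7.png",i["color"])
C=np.array([608.7,147.7]);al=np.radians(-149.3)-.785
for n,z in(("up",82),("dn6",76)):print(n,proj(i,[*(C+122*np.array([np.cos(al),np.sin(al)])),z]))
print(proj(i,[*C,56]))
E
```

```text
7.925 [446.25164118 202.63527747 244.82918048] [-4.73153305 -0.57072026  1.12067977]
up (np.float64(332.4947139662531), np.float64(140.46033265907096))
dn6 (np.float64(332.31168525803514), np.float64(139.9636884674795))
(np.float64(322.69544156980254), np.float64(12.662276644022086))
```

View pics/w7.png

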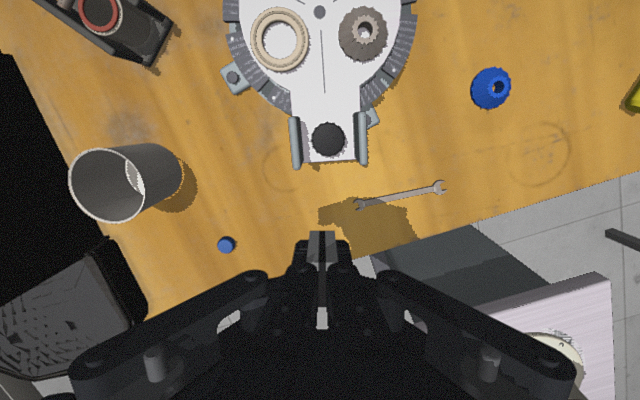

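The wrist view shows the cap at (328,139) and the hub at (320,13), within about 0.01 rad of the next notch. All three parts are in place and the fingers are clear. Handing in.

>>> carry_out:
  motion:
    - [0, 0, 0, 0, 0, 0, -1]
    - [0, 0, 0, 0, 0, 0, -1]

```text
clock: 8.18
position: [448.2, 200.4, 237.0]
ee_rot: [0.987, -0.163, -0.0, 0.0]
contact_force: [-0.5, -0.5, -0.4]
gripper_width: -0.5
grasp_force: 0.0
```

```bash
python3 -c "
from bench import *
print(job_done())"
```

```text
the job is handed in; nothing more can be done
None
```

I indexed the table one notch clockwise and handed the job in at about 8 s; no verdict came back, but an 8 N push on the cheek barely moved it, so I take it as locked (I couldn't see the plunger height directly), and the last picture put it within about 0.01 rad of the notch with the three parts in place.

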